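# Secure the tray rack and hold up the blue tray for inspection

### The arm

A 7-joint arm with a two-finger parallel gripper is mounted at the origin on the work surface. World frame = base frame: x ahead of the robot, y to its left, z up, the work surface at z = 0. Lengths are in m, angles in rad, forces in N, time in s.
With the tool pointing down it reaches from about 0.425 to 0.925 m from the base axis. Payload 6.8 kg.
Tool frame: the origin (TCP) lies between the finger pads; the fingertips stand r.tips_ahead ahead of it and the grasp point (between the pads) lies 5 mm behind it (r.tips_ahead is the distance from the TCP to the fingertips, in m); z points along the fingers, y is the line along which they close (so a half turn about z gives the same grasp; the last joint's range is limited). The gripper opens to 85 mm and grips with 20 to 120 N. Pads are 22 mm wide; open, the fingers measure 114 mm over their backs; the gripper's body (76 mm by 85 mm) begins 54 mm behind the grasp point. The pads swing forward as they close: fully open they stand 13 mm farther back than shut.
Start: joints at [-1.35, 0.477, 0.022, 1.555, -0.011, 1.109, -0.083], TCP at [0.218, 0.639, 0.245] pointing down, gripper open.
Joint ranges: [-2.96, 2.96], [-0.34, 2.1], [-1.41, 1.46], [0.24, 2.44], [-1.37, 4.51], [0.17, 1.92], [-2.96, 2.96]. Speed limits (rad/s): [2.39, 2.39, 3.14, 3.14, 3.14, 3.14, 3.14].

### API

Orientations are given as a rotation vector (axis times angle).
In Python, from bench import r gives the robot as it stands.
- The arm moves only by the tool move_arm, never from a script. Its argument "rows" is one flat list of numbers, 4 for each row, row after row: the shift along the tool's x, y, z in cm, then the turn about the tool's z in degrees. In form: [tx, ty, tz, twist, tx, ty, tz, twist, ...]. A call has 1 to 10 rows; each row is the pose to reach, as a shift and turn from the pose commanded when the call began, along the tool's axes at that moment; what a row does not reach only later rows make up. A row lasts 1/8 s, in which the tool goes at most 62.5 mm and 10.7 degrees, less where a joint would pass 70% of its speed; a pose out of reach is approached as far as the arm can. A call with a gripper value outside its range is refused whole. "fingers" is the opening, from 0 (shut) to 1 (fully open), set as the call begins (left out, the last holds). The fingers move at their own pace and stop on an object; "newtons" is the grip in N (left out, the last holds). Time passes only in rows, so rows that repeat a pose let the fingers close. It gives the time, the measured TCP pose, the force, the opening and the grip force at its end, in the units of the state.
- r.get_obs(): the state, without advancing time (a new reading comes with each control period).
- r.grab_frame(name): name is "side" or "top" or "wrist"; returns the picture (420x560x3 uint8, blue, green, red); there is no depth.
- r.camera_params(name): a dict with "fx", "fy", "cx", "cy" (pixels), "k1" (the pictures are not rectified: a ray, as slopes to the right and down, at radius r is drawn at 1 + k1 r^2 times it, then the intrinsics apply), "world_from_camera" (4x4, takes a point from camera to world coordinates). Camera axes: x right, y down, z forward; pixel columns grow to the right and rows downward; lengths in m; the calibration is good to about 2 mm. A picture is of the moment at which its call begins: read the wrist's pose just before it. camera_params takes no time and is no camera call; for the wrist camera it gives the pose at the moment of the call.
- r.hand_in(): hands the job in; it is judged then, once.
The state is a dict: "clock": time; "joints": joint angles; "qvel": joint speeds; "tau": joint torques, N m; "tcp_pos": TCP position; "orientation": TCP orientation; "contact_force": force on the tool from outside, world axes, zero at the start; "moment": the same for the moment, N m; "grip_width": finger opening in m; "gripper_force": force on a finger pad.
Only numpy, scipy, OpenCV 4.12 (cv2) and the standard library are available. Lean on these libraries where they do the work, as an engineer would, in place of code of your own. Each camera call takes 0.05 s, during which the arm holds its last target. There are 200 camera calls.

### The job

Lay the retaining bar across the rack's two posts, down in both blue cradles and centred with its orange grip on top, so that the black trays stay put, and let go of it. Then draw the blue tray up out of its slot, tip it to about 45 degrees from upright so that its white face looks obliquely upward, and keep it in the gripper with its lower edge at least 20 cm above the counter: finish while still holding it there, still. Do not disturb the black trays, the tumbler or the bottle.

Things in the scene. Friction and masses are not known exactly. Their poses are not given: they have to be found in the camera images.
- rack: Grey peg rack fixed on the counter. Origin at counter height midway between its two posts; x along the rack (yaw 0: away from the robot), y across, z up. Base 12 mm thick, x -100 to +195, y -100 to +100 mm, low rim 45 mm high. Posts at x -70 and +70 mm, y 0, 16 mm (x) by 44 mm (y). Tray slots at x -30, +30 (black trays) and +160 mm (blue tray); trays stand across the rack, along its y.
- cradle_near (a point): Centre of the floor of the U cradle on top of the post at rack x = -70 mm, 156 mm above the counter. The cradle is open upward and along rack x, 28 mm wide (y) between two blue ears that rise 14 mm above this floor.
- cradle_far (a point): The same point of the like cradle on the post at rack x = +70 mm. The bar's underside is to rest on both floors, the bar along rack x, its middle midway between them (rack x = 0, y = 0).
- blue_slot (a point): Centre of the floor of the blue tray's slot, 12 mm above the counter; the slot is 16 mm wide (rack x) between four round pegs whose tops are 66 mm above the counter. It opens straight up.
- bar: Retaining bar, loose, flat on the counter left or right of the rack, 0.17 to 0.35 kg: aluminium strip 190 mm long (x), 20 wide (y), 10 thick (z); on the middle of its top an upright orange grip block 44 mm (x) by 18 mm (y), from 10 to 44 mm above the underside. Origin: centre of the underside, z up. Both ends alike, either way round will do.
- blue_tray: Rigid blue tray standing in its slot, 0.14 to 0.28 kg, 160 mm wide (y), 140 tall (z, up), 12 thick (x). Origin: middle of its lower edge, mid-thickness. Back (-x) flat; face (+x, away from the posts) has a blue rim 28 mm broad round a white well, where it is 6 mm thick. Take it from above by the upper rim. Tipped as asked, its x points obliquely up.
- blue_tray_top (a point): Middle of the blue tray's upper edge, mid-thickness, 140 mm from its origin along its z; 152 mm above the counter while it stands in the slot.
- black_tray_near: Black tray in the slot at rack x = -30 mm, to be left alone. 160 mm wide (its y), 140 mm tall (its z, upward along the standing tray) and 12 mm thick (its x). Origin: middle of its lower edge, at mid-thickness.
- black_tray_far: Black tray in the slot at rack x = +30 mm, to be left alone. 160 mm wide (its y), 140 mm tall (its z, upward along the standing tray) and 12 mm thick (its x). Origin: middle of its lower edge, at mid-thickness.
- tumbler: Red tumbler standing on the counter on the side of the rack where the bar is not, 72 mm across, 85 mm tall, to be left alone. Origin: centre of its underside.
- bottle: White bottle with blue cap on the counter, 60 mm across, 150 mm tall, to be left alone. Origin: centre of its underside.

How it is judged:
On the way, in this order (a step that is already met when the one before it is completed fails the run):
1. the bar lies in both cradles of the rack, let go (z of bar in the frame of rack between 0.15 and 0.163 m and y of bar in the frame of rack between -0.008 and 0.008 m and x of bar in the frame of rack between -0.02 and 0.02 m and angle between the x axis of bar and the x axis of rack, either way round below 0.1 rad and angle between bar's own z axis and vertical below 0.1 rad and contact force between the fingers and bar below 0.1 N), for 0.3 s.
2. the blue tray is drawn up out of its slot (height (world z) of blue_tray above 0.09 m and contact force between the fingers and blue_tray above 0.5 N), for 0.1 s.
At the end, for the whole second after the job is handed in: Bar let go in both cradles (8 mm sideways, 20 mm lengthwise, 0.1 rad). Blue tray held still by the fingers alone, lower edge over 180 mm above the counter, tipped 33-57 deg, white face up. Black trays in slots (20 mm, 0.25 rad); tumbler and bottle within 30 mm, upright (all of step 1 and height (world z) of blue_tray above 0.18 m and angle between blue_tray's own z axis and vertical between 0.576 and 0.995 rad and angle between blue_tray's own x axis and vertical below 1.03 rad and contact force between the fingers and blue_tray above 1 N and contact force between blue_tray and rack below 0.2 N and contact force between blue_tray and bar below 0.2 N and linear speed of blue_tray below 0.03 m/s and angular speed of blue_tray below 0.2 rad/s and distance of each of black_tray_near, black_tray_far from where it was at the start of the episode below 0.02 m and angle between each of black_tray_near, black_tray_far's own z axis and vertical below 0.25 rad and distance of each of tumbler, bottle from where it was at the start of the episode below 0.03 m and angle between each of tumbler, bottle's own z axis and vertical below 0.3 rad); the arm keeps its last pose, push and grip.
It fails at once if a black tray is pulled out or knocked over (distance of any of black_tray_near, black_tray_far from where it was at the start of the episode above 0.03 m or angle between any of black_tray_near, black_tray_far's own z axis and vertical above 0.35 rad).
It fails at once if the tumbler or the bottle is pushed away or knocked over (distance of any of tumbler, bottle from where it was at the start of the episode above 0.04 m or angle between any of tumbler, bottle's own z axis and vertical above 0.4 rad).
It also fails if it takes over 58 s, if anything falls off the work surface, if the arm or the gripper's body presses on something with over 40 N, if the wrist force passes 120 N, or if a joint passes its speed limit or range.

## Working session

There is one attempt and no reset: what is moved stays moved. The work goes in short steps, Python scripts to look and compute and a tool call to move; the robot and the scene stay as the last step left them, time stands still between calls to the robot, and variables do not carry over. Pictures are saved under pics/ and viewed, at most 12 in all, crops included, and the job is handed in when it is done.

Besides the shell and the picture viewer there is one more tool, called after ">>>" in YAML: its name, and indented under it one key for each argument. move_arm: Moves the arm, as the interface text tells. Its arguments: {"type":"object","properties":{"rows":{"type":"array"},"fingers":{"type":"number"},"newtons":{"type":"number"}},"required":["rows"]}

```bash
ls; mkdir -p pics; python3 - <<'E'
from bench import r
import cv2,numpy as np
o=r.get_obs();print({k:np.round(v,3) for k,v in o.items()},r.tips_ahead)
for n in("side","top"):
    cv2.imwrite(f"pics/{n}0.png",r.grab_frame(n)); p=r.camera_params(n); print(n,{k:np.round(v,4).tolist() for k,v in p.items()})
E
```

```text
pics
{'clock': np.float64(0.0), 'joints': array([-1.35 ,  0.478,  0.022,  1.556, -0.012,  1.109, -0.083]), 'qvel': array([-0.   ,  0.   , -0.002,  0.   ,  0.001, -0.001, -0.001]), 'tau': array([ 0.0000e+00, -5.9646e+01,  1.6070e+00, -2.8120e+01,  1.2000e-02,
        9.0000e-03, -0.0000e+00]), 'tcp_pos': array([0.218, 0.638, 0.244]), 'orientation': array([-5.140e-01, -3.099e+00,  3.000e-03]), 'contact_force': array([ 0.203,  0.639, -0.331]), 'moment': array([0.018, 0.006, 0.048]), 'gripper_force': np.float64(0.0), 'grip_width': np.float64(0.085)} 0.014
side {'fx': 389.1083, 'fy': 389.1083, 'cx': 275.5034, 'cy': 207.171, 'k1': -0.0492, 'world_from_camera': [[-0.9701, -0.1039, 0.2192, 0.3713], [-0.2419, 0.479, -0.8438, 0.6773], [-0.0173, -0.8716, -0.4898, 0.4877], [0.0, 0.0, 0.0, 1.0]]}
top {'fx': 408.3032, 'fy': 408.3032, 'cx': 272.0544, 'cy': 211.7989, 'k1': 0.0238, 'world_from_camera': [[-0.0121, -0.9842, 0.1766, 0.3778], [-0.9998, 0.0141, 0.0105, 0.0152], [-0.0128, -0.1764, -0.9842, 1.0992], [0.0, 0.0, 0.0, 1.0]]}
```

View pics/side0.png

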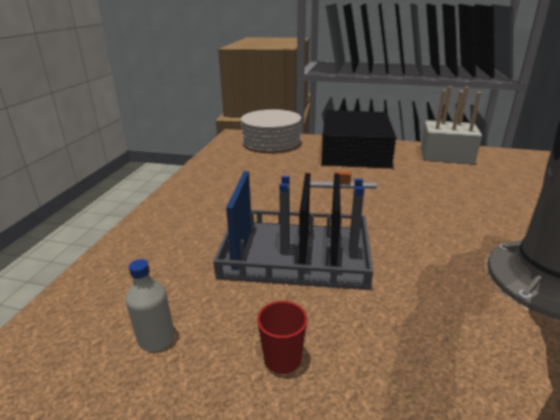

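View pics/top0.png

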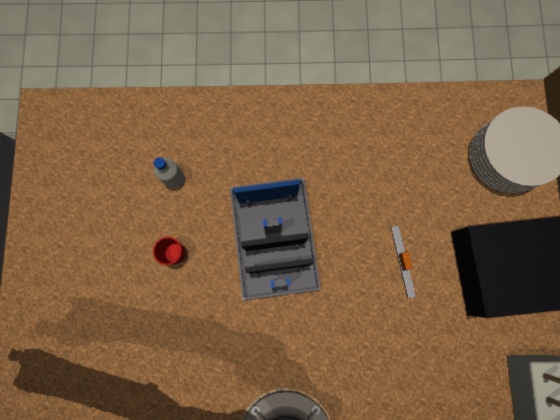

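The top view shows the rack at about (275,240), with cradles near (272,222) and (281,284). The blue tray's edge is near (268,190), the bar at (404,262) with its orange grip, the tumbler at (168,251) and the bottle at (165,170). The side view agrees.

```bash
cat > h.py <<'E'
import cv2,numpy as np
from bench import r
def ray(p,uv):
    uv=np.atleast_2d(np.float64(uv)); d=np.c_[(uv[:,0]-p['cx'])/p['fx'],(uv[:,1]-p['cy'])/p['fy']]
    s=d.copy()
    for _ in range(8): s=d/(1+p['k1']*(s**2).sum(1,keepdims=True))
    T=np.array(p['world_from_camera']); return T[:3,3],np.c_[s,np.ones(len(s))]@T[:3,:3].T
def plane(p,uv,z):
    o,d=ray(p,uv); return o+d*((z-o[2])/d[:,2])[:,None]
def cross(pa,a,pb,b):
    o1,d1=ray(pa,a);o2,d2=ray(pb,b);d1=d1[0];d2=d2[0]
    s=np.linalg.lstsq(np.c_[d1,-d2],o2-o1,rcond=None)[0]; A=o1+s[0]*d1;B=o2+s[1]*d2
    return (A+B)/2,np.linalg.norm(A-B)
def blobs(im,lo,hi,amin=6,roi=None):
    m=cv2.inRange(cv2.cvtColor(im,cv2.COLOR_BGR2HSV),lo,hi)
    if roi: k=np.zeros_like(m);x0,y0,x1,y1=roi;k[y0:y1,x0:x1]=1;m=m*k
    n,l,s,c=cv2.connectedComponentsWithStats(m)
    return [(s[i,4],c[i],s[i,:4],np.argwhere(l==i)[:,::-1]) for i in range(1,n) if s[i,4]>=amin]
E
python3 - <<'E'
from h import *
for n in("top","side"):
    im=cv2.imread(f"pics/{n}0.png");p=r.camera_params(n)
    for nm,lo,hi in(("blue",(105,120,40),(130,255,255)),("orange",(3,200,140),(10,255,255)),("red",(0,200,60),(2,255,255))):
        for a,c,b,pt in blobs(im,lo,hi): print(n,nm,a,c.round(1),b,cv2.minAreaRect(pt.astype(np.float32)), im[int(c[1]),int(c[0])], plane(p,c,.165)[0].round(3) if nm=="blue" else plane(p,c,.044)[0].round(3))
    R=(380,215,430,310) if n=="top" else (300,165,390,200)
    for a,c,b,pt in blobs(im,(90,0,110),(130,90,255),6,R): print(n,"bar",a,c.round(1),b,cv2.minAreaRect(pt.astype(np.float32)),plane(p,c,.01)[0].round(3))
    R=(225,170,325,305) if n=="top" else (215,165,385,290)
    x0,y0,x1,y1=R; cv2.imwrite(f"pics/{n}crop.png",cv2.resize(im[y0:y1,x0:x1],None,fx=4,fy=4,interpolation=cv2.INTER_CUBIC))
E
```

```text
top blue 100 [159.4 163. ] [154 158  12  11] ((159.25001525878906, 163.25001525878906), (10.60660171508789, 9.899494171142578), 45.0) [136  66  27] [0.667 0.292 0.165]
top blue 381 [266.3 186.3] [233 180  68  14] ((266.47491455078125, 186.3076171875), (5.734036445617676, 67.60128021240234), 82.56858825683594) [113  64  29] [0.607 0.038 0.165]
top blue 25 [279.7 220.6] [278 217   4   8] ((279.5, 220.5), (7.0, 3.0), 90.0) [148  82  45] [0.525 0.008 0.165]
top blue 24 [264.2 222.6] [263 219   4   8] ((264.5, 222.5), (7.0, 3.0), 90.0) [149  81  44] [0.52  0.044 0.165]
top blue 22 [287.8 281. ] [286 278   4   7] ((287.5, 281.0), (6.0, 3.0), 90.0) [150  85  49] [ 0.387 -0.008  0.165]
top blue 22 [272.1 283.8] [271 280   4   8] ((272.01922607421875, 283.59619140625), (7.0601806640625, 2.941741943359375), 78.69007110595703) [153  86  47] [0.381 0.027 0.165]
top red 396 [170.3 252. ] [154 238  28  27] ((167.5, 251.0), (26.0, 27.0), 90.0) [ 31  36 166] [0.465 0.291 0.044]
side blue 1230 [238.7 216.2] [228 172  22  87] ((238.46485900878906, 215.12142944335938), (85.6515121459961, 20.66347885131836), 87.70938873291016) [45 30 20] [0.567 0.163 0.165]
side blue 85 [284.2 184.3] [281 177   7  15] ((284.0, 184.0), (14.0, 6.0), 90.0) [116  60  33] [0.521 0.032 0.165]
side blue 91 [358.6 187.3] [356 180   8  15] ((359.5, 187.0), (14.0, 7.0), 90.0) [115  59  33] [0.383 0.016 0.165]
side blue 255 [138.7 268.3] [130 260  18  18] ((138.42999267578125, 268.50994873046875), (16.970563888549805, 16.82914161682129), 81.8698959350586) [132  68  39] [0.655 0.323 0.165]
side blue 7 [234.7 267.4] [233 267   4   2] ((234.5, 267.5), (1.0, 3.0), 90.0) [50 34 25] [0.529 0.292 0.165]
```

View pics/topcrop.png

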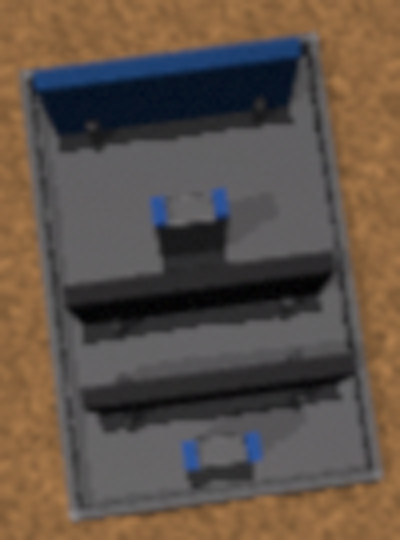

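The crop shows the four blue ears clearly (crop x 158/222 at y 208, and 191/254 at y 450). The tray edges are parallel, about 7° off the image axes.

```bash
python3 - <<'E'
from h import *
im=cv2.imread("pics/top0.png");p=r.camera_params("top")
e=plane(p,[[279.7,220.6],[264.2,222.6],[287.8,281],[272.1,283.8]],.170)
f=e[:2].mean(0);n=e[2:].mean(0);d=f-n
print("far",f,"near",n,"len",np.hypot(*d[:2]),"yaw",np.arctan2(d[1],d[0]),"ear sep",np.linalg.norm(e[0]-e[1]),np.linalg.norm(e[2]-e[3]),"c",(f+n)/2)
x0,y0,x1,y1=R=(375,215,430,310)
hsv=cv2.cvtColor(im,cv2.COLOR_BGR2HSV)
print(im[262,405],hsv[262,405],im[240,398],hsv[240,398],im[240,420],hsv[240,420],im[280,408],hsv[280,408])
for a,c,b,pt in blobs(im,(0,0,100),(180,75,255),15,R): print("bar",a,c.round(1),b,cv2.minAreaRect(pt.astype(np.float32)),plane(p,c,.01)[0])
for a,c,b,pt in blobs(im,(0,205,120),(12,255,255),10,R): print("or",a,c.round(1),b,cv2.minAreaRect(pt.astype(np.float32)),plane(p,c,.044)[0])
cv2.imwrite("pics/barcrop.png",cv2.resize(im[y0:y1,x0:x1],None,fx=6,fy=6,interpolation=cv2.INTER_CUBIC))
# tumbler, bottle
print("bottle cap",plane(p,[159.4,163],.15)[0],"tumbler",plane(p,[167,251],.085)[0])
# blue tray
b=[q for q in blobs(im,(105,120,40),(130,255,255),200)][0][3]
print("tray top ends",plane(p,[[234,189.5],[300,181.5]],.152))
E
```

```text
far [0.52161221 0.02563126 0.17      ] near [0.38358667 0.00936102 0.17      ] len 0.13898118996879028 yaw 0.11733699772439626 ear sep 0.03598013492725601 0.03572926843562907 c [0.45259944 0.01749614 0.17      ]
[ 21  87 172] [ 13 224 172] [144 145 150] [  5  10 150] [ 66 107 148] [ 15 141 148] [142 143 149] [  4  12 149]
bar 215 [397.5 239.2] [391 226  14  29] ((397.5560607910156, 239.6463623046875), (28.190200805664062, 8.067008018493652), 77.19573211669922) [ 0.49445398 -0.30619853  0.01      ]
bar 212 [408.4 283.6] [402 270  14  28] ((408.32354736328125, 283.29412841796875), (28.861740112304688, 7.276068687438965), 75.96376037597656) [ 0.37790235 -0.32647436  0.01      ]
bottle cap [0.6718573  0.29618655 0.15      ] tumbler [0.46457811 0.2882485  0.085     ]
tray top ends [[ 0.60303088  0.11531989  0.152     ]
 [ 0.62023962 -0.04225234  0.152     ]]
```

```bash
python3 - <<'E'
from h import *
T=np.array(r.camera_params("wrist")["world_from_camera"]);print(T.round(3))
from scipy.spatial.transform import Rotation as R
print(R.from_rotvec(r.get_obs()["orientation"]).as_matrix().round(3))
E
```

```text
[[ 0.323  0.912  0.252  0.153]
 [ 0.946 -0.311 -0.087  0.66 ]
 [-0.001  0.267 -0.964  0.374]
 [ 0.     0.     0.     1.   ]]
[[-0.946  0.323 -0.   ]
 [ 0.323  0.946 -0.002]
 [-0.    -0.002 -1.   ]]
```

View pics/barcrop.png

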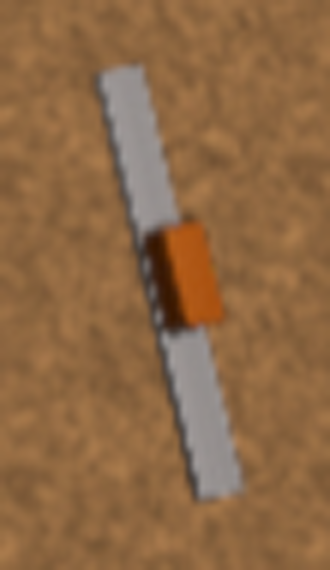

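>>> move_arm:
  rows: [-4.7,-3.5,-1,6,-9.4,-7,-2,12,-14.1,-10.5,-3,18,-18.8,-14,-4,24,-23.5,-17.5,-5,30,-28.2,-21,-6,36,-32.9,-24.5,-7,42,-37.6,-28,-8,48,-42.3,-31.5,-9,54,-47,-35,-10,60]
  fingers: 1

```text
clock: 1.35
tcp_pos: [0.5503, 0.1542, 0.3455]
orientation: [-1.999, -2.424, 0.0]
contact_force: [-0.6, 1.1, -0.4]
grip_width: 0.0855
gripper_force: 0.0
```

```bash
cat >> h.py <<'E'
from scipy.spatial.transform import Rotation as Rt
def st():
    o=r.get_obs();M=Rt.from_rotvec(o["orientation"]).as_matrix()
    print("t",o["clock"].round(2),"q",o["joints"].round(3),"p",o["tcp_pos"].round(4),"yaw y",np.degrees(np.arctan2(M[1,1],M[0,1])).round(2),"zaxis",M[:,2].round(3),"F",o["contact_force"].round(1),"w",o["grip_width"].round(4),o["gripper_force"].round(1))
    return o["tcp_pos"],M
def go(target,yawy=None):
    p,M=st(); print("shift cm",((np.array(target)-p)@M*100).round(2), "len",(np.linalg.norm(np.array(target)-p)*100).round(1))
    if yawy is not None: print("twist",(np.degrees(np.arctan2(M[1,1],M[0,1]))-yawy).round(2))
E
python3 -c "
from h import *
go([.62,.05,.35],6.7)"
```

```text
Traceback (most recent call last):
  File "h.py", line 25, in go
    p,M=st(); print("shift cm",((np.array(target)-p)@M*100).round(2), "len",(np.linalg.norm(np.array(target)-p)*100).round(1))
        ~~^^
  File "h.py", line 22, in st
    print("t",o["clock"].round(2),"q",o["joints"].round(3),"p",o["tcp_pos"].round(4),"yaw y",np.degrees(np.arctan2(M[1,1],M[0,1])).round(2),"zaxis",M[:,2].round(3),"F",o["contact_force"].round(1),"w",o["grip_width"].round(4),o["gripper_force"].round(1))
              ^^^^^^^^^^^^^^^^
AttributeError: 'float' object has no attribute 'round'
```

```bash
sed -i 's/o\["\(clock\|grip_width\|gripper_force\)"\]/np.float64(o["\1"])/g' h.py; python3 -c "
from h import *
go([.62,.05,.35],6.7)"
```

```text
t 1.35 q [-0.763  0.235  0.466  1.705 -0.111  1.228 -0.079] p [0.5503 0.1542 0.3455] yaw y 10.98 zaxis [-0.  0. -1.] F [-0.6  1.1 -0.4] w 0.0855 0.0
shift cm [-11.55   4.85  -0.45] len 12.5
twist 4.28
```

>>> move_arm:
  rows: [0,3,-4,0,0,6,-8,0,0,9,-12,0,0,12,-16,0,0,15,-20,0,0,18,-24,0,0,21,-28,0,0,24,-32,0,0,27,-36,0,0,30,-40,0]

```text
clock: 2.6
tcp_pos: [0.7638, 0.2211, 0.7526]
orientation: [1.84, 2.219, 0.485]
contact_force: [3.0, 36.1, 23.4]
grip_width: 0.0851
gripper_force: 0.0
```

```bash
python3 -c "
from h import *
st()"
```

```text
t 2.6 q [-0.495  0.691  1.064  0.24  -0.891  1.915 -0.042] p [0.7638 0.2211 0.7526] yaw y 10.14 zaxis [ 0.371  0.112 -0.922] F [ 3.  36.1 23.4] w 0.0851 0.0
```

>>> move_arm:
  rows: [0,0,0,0,0,0,0,0]

```text
clock: 2.85
tcp_pos: [0.7673, 0.2258, 0.7436]
orientation: [1.841, 2.237, 0.477]
contact_force: [-0.4, 1.2, 0.0]
grip_width: 0.0853
gripper_force: 0.0
```

```bash
python3 -c "
from h import *
go([.62,.1,.40],6.7)"
```

```text
t 2.85 q [-0.494  0.7    1.046  0.241 -0.885  1.915 -0.041] p [0.7673 0.2258 0.7436] yaw y 10.52 zaxis [ 0.357  0.117 -0.927] F [-0.4  1.2  0. ] w 0.0853 0.0
shift cm [-10.94 -28.39  25.1 ] len 39.4
twist 3.82
```

>>> move_arm:
  rows: [-1.2,-3.5,3,0,-2.4,-7,6,0,-3.6,-10.5,9,0,-4.8,-14,12,0,-6,-17.5,15,0,-7.2,-21,18,0,-8.4,-24.5,21,0,-9.6,-28,24,0,-9.6,-28,24,0]

```text
clock: 3.98
tcp_pos: [0.6142, 0.1119, 0.41]
orientation: [1.847, 2.241, 0.478]
contact_force: [0.2, 0.2, 1.0]
grip_width: 0.0855
gripper_force: 0.0
```

```bash
python3 -c "
from h import *
go([.62,.1,.40],6.7)"
```

```text
t 3.98 q [-1.441  0.236  1.419  1.8   -0.405  0.961  0.299] p [0.6142 0.1119 0.41  ] yaw y 10.4 zaxis [ 0.352  0.121 -0.928] F [0.2 0.2 1. ] w 0.0855 0.0
shift cm [-1.33 -0.04  0.99] len 1.7
twist 3.7
```

```bash
python3 -c "
from h import *
go([.36,.13,.38],10.4)"
```

```text
t 3.98 q [-1.441  0.236  1.419  1.8   -0.405  0.961  0.299] p [0.6142 0.1119 0.41  ] yaw y 10.4 zaxis [ 0.352  0.121 -0.928] F [0.2 0.2 1. ] w 0.0855 0.0
shift cm [  6.71 -24.04  -5.94] len 25.7
twist -0.0
```

>>> move_arm:
  rows: [1.1,-4,-1,0,2.2,-8,-2,0,3.3,-12,-3,0,4.4,-16,-4,0,5.5,-20,-5,0,6.7,-24,-6,0,6.7,-24,-6,0]

```text
clock: 4.85
tcp_pos: [0.3942, 0.1257, 0.3988]
orientation: [1.836, 2.233, 0.508]
contact_force: [-0.2, -0.6, 0.7]
grip_width: 0.0853
gripper_force: 0.0
```

```bash
python3 -c "
from h import *
go([.28,.1,.35],10.4)"
```

```text
t 4.85 q [-0.582 -0.335  0.052  2.144  0.111  0.937 -0.383] p [0.3942 0.1257 0.3988] yaw y 10.41 zaxis [ 0.37   0.133 -0.92 ] F [-0.2 -0.6  0.7] w 0.0853 0.0
shift cm [ -0.46 -12.68  -0.08] len 12.7
twist 0.01
```

>>> move_arm:
  rows: [-0.5,-3,1,0,-0.5,-6,2,0,-0.5,-9,3,0,-0.5,-12,4,0,-0.5,-14,5,0,-0.5,-14,5,0]

```text
clock: 5.6
tcp_pos: [0.3294, 0.1109, 0.2831]
orientation: [1.879, 2.231, 0.458]
contact_force: [-0.2, -1.0, 0.4]
grip_width: 0.0853
gripper_force: 0.0
```

```bash
python3 -c "
from h import *
go([.28,.1,.25],10.4)"
```

```text
t 5.6 q [-0.138 -0.337 -0.331  2.393 -0.085  0.709 -0.246] p [0.3294 0.1109 0.2831] yaw y 9.18 zaxis [ 0.337  0.113 -0.935] F [-0.2 -1.   0.4] w 0.0853 0.0
shift cm [-0.36 -5.89  1.31] len 6.0
twist -1.22
```

>>> move_arm:
  rows: [0,-3,-1,0,0,-6,-2,0,0,-9,-3,0,0,-12,-4,0,0,-15,-5,0,0,-15,-5,0]

```text
clock: 6.35
tcp_pos: [0.2982, 0.1031, 0.2621]
orientation: [1.989, 2.262, 0.391]
contact_force: [0.5, -0.1, 0.4]
grip_width: 0.0853
gripper_force: 0.0
```

```bash
python3 -c "
from h import *
go([.28,.1,.25],10.4)"
```

```text
t 6.35 q [-0.284 -0.337 -0.2    2.429 -0.088  0.767 -0.3  ] p [0.2982 0.1031 0.2621] yaw y 6.63 zaxis [ 0.245  0.123 -0.962] F [ 0.5 -0.1  0.4] w 0.0853 0.0
shift cm [-0.16 -2.1   0.68] len 2.2
twist -3.77
```

>>> move_arm:
  rows: [-1.5,-4,-1,0,-3,-8,-2,0,-4,-12,-3,0,-5,-16,-4,0,-6,-20,-5,0,-7,-24,-6,0,-7,-24,-6,0]

```text
clock: 7.22
tcp_pos: [0.2824, -0.0021, 0.2599]
orientation: [2.051, 2.315, 0.377]
contact_force: [0.3, 0.2, 0.9]
grip_width: 0.0852
gripper_force: 0.0
```

```bash
python3 -c "
from h import *
go([.28,.1,.25],10.4)"
```

```text
t 7.22 q [ 0.151 -0.337 -0.141  2.429 -0.276  0.885  0.292] p [ 0.2824 -0.0021  0.2599] yaw y 6.1 zaxis [ 0.179  0.163 -0.97 ] F [0.3 0.2 0.9] w 0.0852 0.0
shift cm [9.91 0.63 2.58] len 10.3
twist -4.3
```

```bash
python3 -c "
from h import *
go([.2,.22,.26]);go([.1,.1,.25])"
```

```text
t 7.22 q [ 0.151 -0.337 -0.141  2.429 -0.276  0.885  0.292] p [ 0.2824 -0.0021  0.2599] yaw y 6.1 zaxis [ 0.179  0.163 -0.97 ] F [0.3 0.2 0.9] w 0.0852 0.0
shift cm [22.89 -5.72  2.13] len 23.7
t 7.22 q [ 0.151 -0.337 -0.141  2.429 -0.276  0.885  0.292] p [ 0.2824 -0.0021  0.2599] yaw y 6.1 zaxis [ 0.179  0.163 -0.97 ] F [0.3 0.2 0.9] w 0.0852 0.0
shift cm [ 12.31 -16.91  -0.64] len 20.9
```

>>> move_arm:
  rows: [5.7,-1.5,0.5,0,11.4,-3,1,0,17,-4.4,1.6,0,22.9,-5.7,2,0,20,-9,1,0,17,-13,0,0,14,-16,0,0,12,-17,0,0,12,-17,0,0]

```text
clock: 8.35
tcp_pos: [0.1924, 0.2051, 0.2539]
orientation: [-2.006, -2.362, -0.265]
contact_force: [0.0, -0.0, 0.6]
grip_width: 0.0852
gripper_force: 0.0
```

```bash
python3 -c "
from h import *
go([.1,.1,.25])"
```

```text
t 8.35 q [-0.618 -0.336 -0.308  2.427 -0.161  0.87  -0.661] p [0.1924 0.2051 0.2539] yaw y 8.9 zaxis [ 0.086  0.15  -0.985] F [ 0.  -0.   0.6] w 0.0852 0.0
shift cm [ -8.77 -10.73  -1.98] len 14.0
```

```bash
python3 -c "
from h import *
go([.13,.25,.255]);go([.08,.1,.25])"
```

```text
t 8.35 q [-0.618 -0.336 -0.308  2.427 -0.161  0.87  -0.661] p [0.1924 0.2051 0.2539] yaw y 8.9 zaxis [ 0.086  0.15  -0.985] F [ 0.  -0.   0.6] w 0.0852 0.0
shift cm [ 5.45 -5.42  0.03] len 7.7
t 8.35 q [-0.618 -0.336 -0.308  2.427 -0.161  0.87  -0.661] p [0.1924 0.2051 0.2539] yaw y 8.9 zaxis [ 0.086  0.15  -0.985] F [ 0.  -0.   0.6] w 0.0852 0.0
shift cm [ -8.43 -12.69  -2.15] len 15.4
```

>>> move_arm:
  rows: [2.7,-2.7,0,0,5.4,-5.4,0,0,2,-7.2,-0.5,0,-1.5,-9,-1,0,-5,-11,-1.5,0,-8.4,-12.7,-2,0,-8.4,-12.7,-2,0]

```text
clock: 9.22
tcp_pos: [0.1615, 0.211, 0.2271]
orientation: [-2.051, -2.334, -0.147]
contact_force: [-0.3, -0.5, 0.3]
grip_width: 0.0854
gripper_force: 0.0
```

```bash
python3 -c "
from h import *
go([.1,.1,.25])"
```

```text
t 9.22 q [-0.07  -0.337 -0.811  2.429 -0.354  0.882 -0.518] p [0.1615 0.211  0.2271] yaw y 7.26 zaxis [ 0.04   0.091 -0.995] F [-0.3 -0.5  0.3] w 0.0854 0.0
shift cm [-9.97 -7.37 -3.53] len 12.9
```

>>> move_arm:
  rows: [-3,-1.5,-1,0,-6,-3,-2,0,-9,-4.5,-3,0,-12,-6,-3.5,0,-12,-6,-3.5,0]

```text
clock: 9.85
tcp_pos: [0.1932, 0.1374, 0.2259]
orientation: [-2.034, -2.309, -0.038]
contact_force: [0.3, -0.3, 0.1]
grip_width: 0.0852
gripper_force: 0.0
```

```bash
python3 -c "
from h import *
go([.1,.1,.25])"
```

```text
t 9.85 q [ 0.28  -0.336 -0.806  2.431 -0.375  0.98  -0.156] p [0.1932 0.1374 0.2259] yaw y 7.28 zaxis [-0.031  0.061 -0.998] F [ 0.3 -0.3  0.1] w 0.0852 0.0
shift cm [-2.38 -9.77 -2.34] len 10.3
```

```bash
python3 -c "
from h import *
go([.05,.25,.24]);go([.05,.17,.26])"
```

```text
t 9.85 q [ 0.28  -0.336 -0.806  2.431 -0.375  0.98  -0.156] p [0.1932 0.1374 0.2259] yaw y 7.28 zaxis [-0.031  0.061 -0.998] F [ 0.3 -0.3  0.1] w 0.0852 0.0
shift cm [ 13.03 -12.8   -0.27] len 18.3
t 9.85 q [ 0.28  -0.336 -0.806  2.431 -0.375  0.98  -0.156] p [0.1932 0.1374 0.2259] yaw y 7.28 zaxis [-0.031  0.061 -0.998] F [ 0.3 -0.3  0.1] w 0.0852 0.0
shift cm [  5.24 -13.86  -2.75] len 15.1
```

>>> move_arm:
  rows: [3.5,-2,-0.2,0,7,-5,-0.2,0,10,-9,-0.3,0,13,-12.8,-0.3,0,11,-13,-1,0,8,-13.3,-2,0,5.2,-13.8,-2.7,0,5.2,-13.8,-2.7,0]

```text
clock: 10.85
tcp_pos: [0.0669, 0.2123, 0.2476]
orientation: [-2.043, -2.291, 0.068]
contact_force: [1.7, 0.6, 1.2]
grip_width: 0.0852
gripper_force: 0.0
```

```bash
python3 -c "
from h import *
go([.3,-.316,.25],-80.15)"
```

```text
t 10.85 q [-0.958 -0.336 -0.345  2.431 -0.225  1.049 -1.055] p [0.0669 0.2123 0.2476] yaw y 6.61 zaxis [-0.082  0.015 -0.996] F [1.7 0.6 1.2] w 0.0852 0.0
shift cm [-55.11  17.    -2.92] len 57.7
twist 86.76
```

```bash
python3 -c "
from h import *
go([.5,.1,.40]);go([.84,-.15,.42])"
```

```text
t 10.85 q [-0.958 -0.336 -0.345  2.431 -0.225  1.049 -1.055] p [0.0669 0.2123 0.2476] yaw y 6.61 zaxis [-0.082  0.015 -0.996] F [1.7 0.6 1.2] w 0.0852 0.0
shift cm [-15.69  40.37 -18.91] len 47.3
t 10.85 q [-0.958 -0.336 -0.345  2.431 -0.225  1.049 -1.055] p [0.0669 0.2123 0.2476] yaw y 6.61 zaxis [-0.082  0.015 -0.996] F [1.7 0.6 1.2] w 0.0852 0.0
shift cm [-44.33  71.01 -24.07] len 87.1
```

>>> move_arm:
  rows: [-1.5,3.5,-3,0,-3,8,-5.5,0,-4.5,13,-8,0,-6,18,-10.5,0,-8,23,-13,0,-10,28,-15,0,-12,33,-17,0,-14,37,-18.5,0,-15.7,40.4,-18.9,0]

```text
clock: 11.98
tcp_pos: [0.5026, 0.1057, 0.3987]
orientation: [-2.029, -2.304, 0.07]
contact_force: [0.0, 0.3, -0.3]
grip_width: 0.0852
gripper_force: 0.0
```

>>> move_arm:
  rows: [-3.6,3.8,-0.6,0,-7.2,7.6,-1.3,0,-10.8,11.5,-2,0,-14.3,15.3,-2.6,0,-17.9,19.1,-3.3,0,-21.5,23,-4,0,-25,26.8,-4.6,0,-28.6,30.6,-5.2,0,-28.6,30.6,-5.2,0]

```text
clock: 13.1
tcp_pos: [0.8457, -0.1398, 0.408]
orientation: [-2.026, -2.301, 0.088]
contact_force: [-1.0, 0.6, -2.2]
grip_width: 0.0854
gripper_force: 0.0
```

```bash
python3 -c "
from h import *
go([.94,-.165,.42])"
```

```text
t 13.1 q [-0.006  0.903  0.389  0.51  -0.297  1.851  0.313] p [ 0.8457 -0.1398  0.408 ] yaw y 7.32 zaxis [-0.094  0.006 -0.996] F [-1.   0.6 -2.2] w 0.0854 0.0
shift cm [-3.67  8.88 -2.1 ] len 9.8
```

>>> move_arm:
  rows: [-0.7,2,-0.4,0,-1.4,4,-0.8,0,-2,5.5,-1.2,0,-2.7,7,-1.6,0,-2.7,7,-1.6,0]

```text
clock: 13.72
tcp_pos: [0.8841, -0.153, 0.4039]
orientation: [-2.05, -2.327, 0.043]
contact_force: [-1.2, -0.6, -0.1]
grip_width: 0.0852
gripper_force: 0.0
```

```bash
python3 -c "
from h import *
go([.97,-.165,.41])"
```

```text
t 13.72 q [ 0.048  1.026  0.429  0.27  -0.379  1.915  0.291] p [ 0.8841 -0.153   0.4039] yaw y 7.23 zaxis [-0.048  0.006 -0.999] F [-1.2 -0.6 -0.1] w 0.0852 0.0
shift cm [-2.26  8.33 -1.03] len 8.7
```

>>> move_arm:
  rows: [-0.5,2,-0.2,0,-0.8,4,-0.4,0,-0.8,4,-0.4,0]

```text
clock: 14.1
tcp_pos: [0.8991, -0.1536, 0.394]
orientation: [-2.069, -2.341, 0.03]
contact_force: [0.2, 0.5, -0.1]
grip_width: 0.0851
gripper_force: 0.0
```

```bash
python3 -c "
from h import *
go([.60,-.316,.25],-80.15);go([.425,-.316,.25],-80.15)"
```

```text
t 14.1 q [ 0.015  1.093  0.904  0.242 -0.817  1.915  0.341] p [ 0.8991 -0.1536  0.394 ] yaw y 7.06 zaxis [-0.026 -0.003 -1.   ] F [ 0.2  0.5 -0.1] w 0.0851 0.0
shift cm [-12.44 -31.3   15.21] len 37.0
twist 87.21
t 14.1 q [ 0.015  1.093  0.904  0.242 -0.817  1.915  0.341] p [ 0.8991 -0.1536  0.394 ] yaw y 7.06 zaxis [-0.026 -0.003 -1.   ] F [ 0.2  0.5 -0.1] w 0.0851 0.0
shift cm [-10.29 -48.66  15.65] len 52.1
twist 87.21
```

>>> move_arm:
  rows: [-1.1,-5,1.5,9.7,-2.2,-10,3,19.4,-3.3,-15,5,29,-4.5,-21,7,38.7,-5.7,-27,9,48.4,-6.9,-32.5,10.5,58,-8,-38,12.5,67.8,-9.2,-43.5,14,77.5,-10.3,-48.7,15.6,87.2,-10.3,-48.7,15.6,87.2]

```text
clock: 15.35
tcp_pos: [0.4208, -0.3136, 0.2464]
orientation: [-3.117, -0.272, 0.047]
contact_force: [0.9, -0.1, 0.2]
grip_width: 0.0858
gripper_force: 0.0
```

```bash
cat >h2.py <<'E'
from h import *
p,M=st();q=r.camera_params("wrist");im=r.grab_frame("wrist");cv2.imwrite("pics/w1.png",im)
for a,c,b,pt in blobs(im,(5,190,80),(20,255,255),60)[:8]: print("or",a,c.round(1),b,cv2.minAreaRect(pt.astype(np.float32)),plane(q,c,.044)[0])
for a,c,b,pt in blobs(im,(0,0,90),(180,60,255),150)[:8]: print("bar",a,c.round(1),b,cv2.minAreaRect(pt.astype(np.float32)),plane(q,c,.01)[0])
E
python3 h2.py
```

```text
t 15.35 q [-0.442  0.651  1.415  1.942 -0.674  1.205 -0.165] p [ 0.4208 -0.3136  0.2464] yaw y -80.04 zaxis [-0.031  0.01  -0.999] F [ 0.9 -0.1  0.2] w 0.0858 0.0
or 552 [289.1 168.6] [282 150  16  38] ((289.5, 168.5), (37.0, 15.0), 90.0) [ 0.43688213 -0.31652028  0.044     ]
bar 9446 [46.3 91.3] [  0   0  93 197] ((46.0, 98.0), (92.0, 196.0), 0.0) [ 0.47436899 -0.01245347  0.01      ]
bar 213 [82.3  8.3] [76  0 16 19] ((83.5, 9.0), (18.0, 15.0), 90.0) [ 0.57093573 -0.05671072  0.01      ]
bar 1605 [543.6  22.2] [519   0  41  59] ((539.0, 29.0), (58.0, 40.0), 90.0) [ 0.64878935 -0.5711872   0.01      ]
bar 527 [85.2 51.2] [78 29 16 48] ((86.65985107421875, 52.25819396972656), (47.712337493896484, 14.485718727111816), 84.80557250976562) [ 0.52593209 -0.06151273  0.01      ]
bar 1145 [289.2 115.1] [281  83  18  66] ((289.5, 115.5), (65.0, 17.0), 90.0) [ 0.49364795 -0.3065737   0.01      ]
bar 468 [ 90.4 107.2] [83 87 17 44] ((92.18292236328125, 108.14634704589844), (43.84132385253906, 14.466531753540039), 83.6598129272461) [ 0.4639301  -0.06872515  0.01      ]
bar 344 [ 95.4 159.9] [ 90 141  13  40] ((95.58873748779297, 160.2542724609375), (39.31707763671875, 9.055195808410645), 83.2901611328125) [ 0.40044459 -0.07534212  0.01      ]
bar 722 [288.2 212.6] [281 190  16  47] ((288.5, 213.0), (46.0, 15.0), 90.0) [ 0.37499561 -0.3270199   0.01      ]
```

View pics/w1.png

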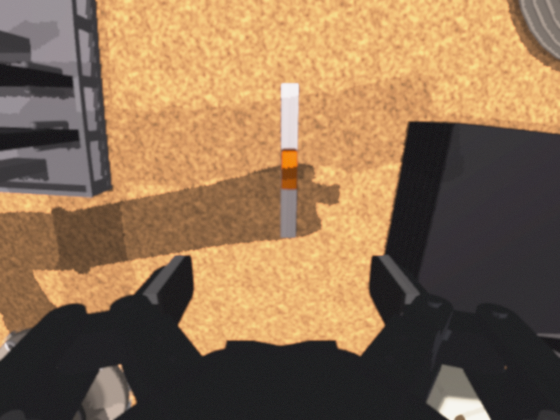

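```bash
python3 -c "
from h import *
q=r.camera_params('wrist')
e=plane(q,[[289.5,83],[288.5,237]],.01);print(e,e.mean(0),np.linalg.norm(e[0]-e[1]),np.degrees(np.arctan2(*(e[0]-e[1])[1::-1])))
go([.436,-.3165,.10],-80.1);go([.436,-.3165,.029])"
```

```text
[[ 0.53048962 -0.30053652  0.01      ]
 [ 0.34353864 -0.33408149  0.01      ]] [ 0.43701413 -0.31730901  0.01      ] 0.18993666514852162 10.172442745340142
t 15.4 q [-0.442  0.651  1.415  1.94  -0.675  1.205 -0.164] p [ 0.4223 -0.3137  0.2469] yaw y -79.87 zaxis [-0.03   0.009 -1.   ] F [-0.5 -0.2 -0.2] w 0.0853 0.0
shift cm [ 1.7   0.72 14.64] len 14.8
twist 0.23
t 15.4 q [-0.442  0.651  1.415  1.94  -0.675  1.205 -0.164] p [ 0.4223 -0.3137  0.2469] yaw y -79.87 zaxis [-0.03   0.009 -1.   ] F [-0.5 -0.2 -0.2] w 0.0853 0.0
shift cm [ 1.9   0.82 21.74] len 21.8
```

>>> move_arm:
  rows: [1,0.4,5,0,1.6,0.7,10,0,1.8,0.8,15,0,1.9,0.8,18,0,2,0.9,20.5,0,2,0.9,21.7,0,2,0.9,21.7,0]

```text
clock: 16.27
tcp_pos: [0.4421, -0.3183, 0.0305]
orientation: [-3.121, -0.279, 0.04]
contact_force: [-0.2, 0.6, 0.2]
grip_width: 0.0851
gripper_force: 0.0
```

>>> move_arm:
  rows: [0,0,0,0,0,0,0,0,0,0,0,0,0,0,0,0]
  fingers: 0
  newtons: 50

```text
clock: 16.77
tcp_pos: [0.4414, -0.3195, 0.0316]
orientation: [-3.123, -0.274, 0.038]
contact_force: [-0.5, 2.0, 2.0]
grip_width: 0.0176
gripper_force: 49.2
```

```bash
python3 -c "
from h import *
go([.436,-.3165,.28],-80.1)"
```

```text
t 16.77 q [-0.205  0.884  1.02   2.044 -1.017  0.872  0.026] p [ 0.4414 -0.3195  0.0316] yaw y -79.99 zaxis [-0.025  0.004 -1.   ] F [-0.5  2.   2. ] w 0.0176 49.2
shift cm [ -1.06  -0.59 -24.82] len 24.9
twist 0.11
```

>>> move_arm:
  rows: [0,0,-2,0,0,0,-5,0,0,0,-10,0,0,0,-15,0,0,0,-20,0,0,0,-23,0,0,0,-23,0]

```text
clock: 17.65
tcp_pos: [0.4472, -0.3214, 0.2637]
orientation: [-3.126, -0.273, 0.033]
contact_force: [0.1, 0.8, -3.9]
grip_width: 0.0172
gripper_force: 49.4
```

```bash
python3 -c "
from h import *
go([.457,.018,.25],-83.28)"
```

```text
t 17.65 q [-0.423  0.646  1.388  1.873 -0.661  1.231 -0.212] p [ 0.4472 -0.3214  0.2637] yaw y -80.02 zaxis [-0.021  0.002 -1.   ] F [ 0.1  0.8 -3.9] w 0.0172 49.4
shift cm [  6.87 -33.25   1.41] len 34.0
twist 3.26
```

>>> move_arm:
  rows: [0.9,-3.5,0,0.3,1.9,-8.5,0,0.8,3,-14,0,1.3,4,-19.5,0,1.8,5,-25,0,2.4,6,-30,0.5,3,6.9,-33.2,1,3.3,6.9,-33.2,1,3.3]

```text
clock: 18.65
tcp_pos: [0.4559, 0.0214, 0.2507]
orientation: [-3.131, -0.192, 0.043]
contact_force: [-0.1, -0.0, -3.2]
grip_width: 0.0169
gripper_force: 49.7
```

```bash
python3 - <<'E'
from h import *
go([.457,.018,.25],-83.28)
for n in("top","side"):
    im=r.grab_frame(n);cv2.imwrite(f"pics/{n}1.png",im)
a=cv2.imread("pics/top1.png")[150:330,190:350];b=cv2.imread("pics/side1.png")[110:290,210:410]
cv2.imwrite("pics/c1.png",np.hstack([cv2.resize(a,(400,450)),cv2.resize(b,(400,360)) if 0 else cv2.resize(b,(400,450))]))
E
```

```text
t 18.65 q [-1.301  0.379  1.418  2.083 -0.43   1.069 -1.115] p [0.4559 0.0214 0.2507] yaw y -82.99 zaxis [-0.028  0.003 -1.   ] F [-0.1 -0.  -3.2] w 0.0169 49.7
shift cm [0.07 0.36 0.07] len 0.4
twist 0.29
```

View pics/c1.png

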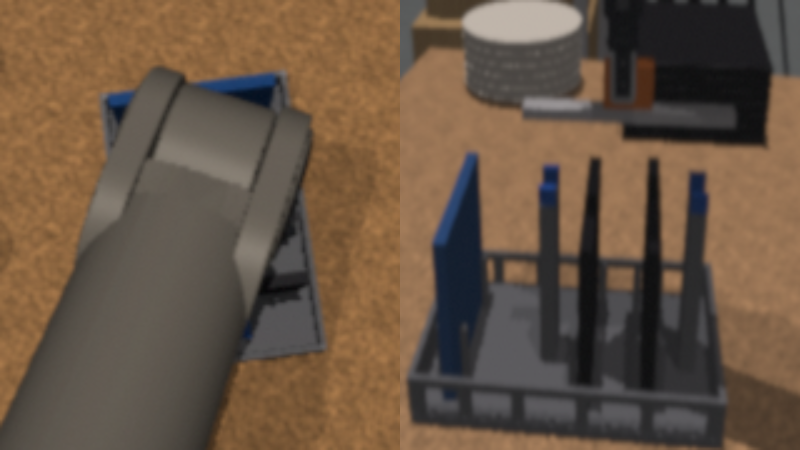

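The right half shows the bar level above the rack, just over the posts. I'll check the ear positions from the wrist camera.

```bash
python3 - <<'E'
from h import *
q=r.camera_params("wrist");im=r.grab_frame("wrist");cv2.imwrite("pics/w2.png",im)
for a,c,b,pt in blobs(im,(105,120,40),(130,255,255),30): print(a,c.round(1),b,plane(q,c,.170)[0].round(4),plane(q,c,.163)[0].round(4))
for a,c,b,pt in blobs(im,(5,190,80),(20,255,255),60): print("or",a,c.round(1),b,plane(q,c,.26)[0].round(4))
E
```

```text
7988 [279.3  19.5] [166   0 227  45] [0.5852 0.0352 0.17  ] [0.5872 0.0355 0.163 ]
267 [308.1 124.5] [303 113  12  24] [0.5236 0.0083 0.17  ] [0.5235 0.0077 0.163 ]
233 [254.5 125.2] [250 114  10  24] [0.5188 0.0445 0.17  ] [0.5186 0.0451 0.163 ]
or 4006 [280.8 280.6] [261 227  41 108] [0.4553 0.0183 0.26  ]
```

View pics/w2.png

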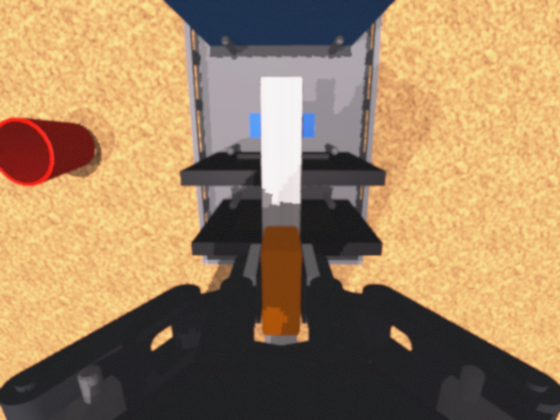

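```bash
python3 - <<'E'
from h import *
q=r.camera_params("wrist");im=cv2.imread("pics/w2.png")
g=cv2.cvtColor(im,cv2.COLOR_BGR2HSV)
pts=[]
for v in (85,100,112,140,155):
    s=np.where((g[v,240:320,1]<40)&(g[v,240:320,2]>150))[0]+240;pts.append([s.mean(),v]);print(v,s.min(),s.max())
w=plane(q,pts,.229);d=w[0]-w[-1];print(w.round(4),np.degrees(np.arctan2(d[1],d[0])))
n=np.array([-np.sin(.1173),np.cos(.1173)]);c=np.array([.4526,.0178]);print("lateral off mm",((w[:,:2]-c)@n*1000).round(2))
print("end",plane(q,[[281.5,76.5]],.229))
p,M=st();print("tcp lateral",(p[:2]-c)@n*1000,"along",(p[:2]-c)@[n[1],-n[0]]*1000)
E
```

```text
85 240 319
100 240 318
112 240 315
140 240 302
155 261 301
[[0.5408 0.0284 0.229 ]
 [0.534  0.0279 0.229 ]
 [0.5283 0.0287 0.229 ]
 [0.5153 0.0252 0.229 ]
 [0.508  0.0239 0.229 ]] 7.850373415013759
lateral off mm [ 0.25  0.51  1.95  0.05 -0.4 ]
end [[0.54462019 0.02793576 0.229     ]]
t 18.8 q [-1.297  0.377  1.422  2.083 -0.428  1.069 -1.114] p [0.4562 0.0176 0.2517] yaw y -83.37 zaxis [-0.026  0.003 -1.   ] F [ 0.6 -0.8 -2.7] w 0.0171 49.7
tcp lateral -0.6411895554800522 along 3.562828325294692
```

>>> move_arm:
  rows: [0,0,1,0,0,0,2.2,0,0,0,3.4,0,0,0,4.4,0,0,0,5.2,0,0,0,5.8,0,0,0,6.2,0,0,0,6.3,0,0,0,6.3,0]

```text
clock: 19.92
tcp_pos: [0.4556, 0.0188, 0.1893]
orientation: [-3.131, -0.184, 0.038]
contact_force: [0.4, 0.4, -2.7]
grip_width: 0.0171
gripper_force: 49.8
```

```bash
python3 - <<'E'
from h import *
st();im=r.grab_frame("side");cv2.imwrite("pics/c2.png",cv2.resize(im[110:290,210:410],(800,600)) if 0 else cv2.resize(im[130:230,250:400],(750,500),interpolation=cv2.INTER_CUBIC))
E
```

```text
t 19.92 q [-1.151  0.446  1.256  2.151 -0.533  0.943 -1.035] p [0.4556 0.0188 0.1893] yaw y -83.29 zaxis [-0.025  0.004 -1.   ] F [ 0.4  0.4 -2.7] w 0.0171 49.8
```

View pics/c2.png

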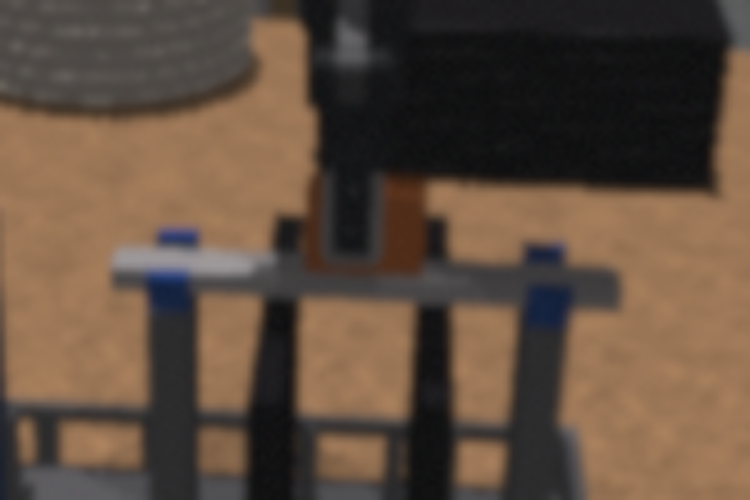

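The bar is between the ears of both cradles, near and far. I'll lower it the last 2 mm or so and release.

>>> move_arm:
  rows: [0,0,0.2,0,0,0,0.2,0]

```text
clock: 20.23
tcp_pos: [0.4557, 0.0189, 0.1875]
orientation: [-3.13, -0.184, 0.038]
contact_force: [-0.7, -0.1, 3.4]
grip_width: 0.0173
gripper_force: 50.4
```

>>> move_arm:
  rows: [0,0,0,0,0,0,0,0,0,0,0,0,0,0,-2,0,0,0,-6,0,0,0,-10,0,0,0,-10,0]
  fingers: 1

```text
clock: 21.1
tcp_pos: [0.4596, 0.0184, 0.2892]
orientation: [-3.128, -0.185, 0.031]
contact_force: [0.0, 0.4, -0.8]
grip_width: 0.0856
gripper_force: 0.0
```

```bash
python3 - <<'E'
from h import *
go([.58,.03,.29],6.72)
im=r.grab_frame("side");q=r.camera_params("wrist");w=r.grab_frame("wrist");cv2.imwrite("pics/w3.png",w)
cv2.imwrite("pics/c3.png",np.hstack([cv2.resize(im[130:280,210:400],(400,316)),cv2.resize(w,(400,316))]))
for a,c,b,pt in blobs(w,(105,120,40),(130,255,255),30): print(a,c.round(1),b,plane(q,c,.170)[0].round(4))
for a,c,b,pt in blobs(w,(5,190,80),(20,255,255),60): print("or",a,c.round(1),b,plane(q,c,.2)[0].round(4))
E
```

```text
t 21.1 q [-1.379  0.261  1.449  2.032 -0.295  1.117 -1.249] p [0.4596 0.0184 0.2892] yaw y -83.25 zaxis [-0.02   0.007 -1.   ] F [ 0.   0.4 -0.8] w 0.0856 0.0
shift cm [12.09  0.26 -0.31] len 12.1
twist -89.97
8589 [281.3  26.5] [181   3 201  52] [0.5941 0.0361 0.17  ]
206 [260.6 127.7] [256 118  11  21] [0.5191 0.0439 0.17  ]
215 [305.3 128.1] [300 118  11  21] [0.523  0.0083 0.17  ]
152 [264.2 278.9] [260 269   9  21] [0.3836 0.0272 0.17  ]
131 [301.1 278.9] [298 269   7  21] [ 0.388  -0.0071  0.17  ]
or 1360 [281.2 219.7] [269 190  25  60] [0.4539 0.0192 0.2   ]
```

View pics/c3.png

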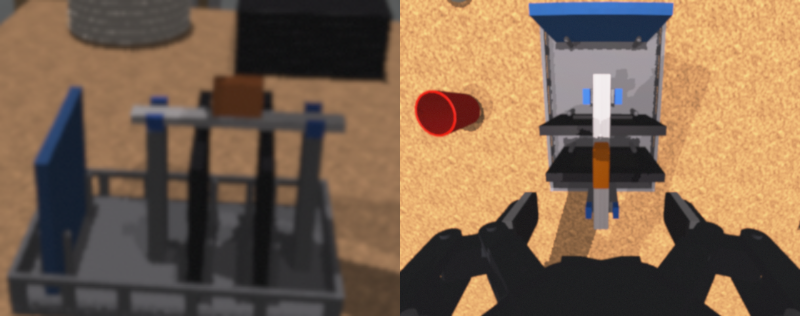

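The bar lies in both cradles, with its grip at (.454,.019), and the trays are undisturbed. Next is the blue tray.

```bash
python3 - <<'E'
from h import *
go([.6114,.0365,.27],6.72)
im=cv2.imread("pics/w3.png");q=r.camera_params("wrist")
print(plane(q,[[182,5],[381,5]],.152), plane(q,[[182,14],[381,14]],.152))
E
```

```text
t 21.2 q [-1.377  0.265  1.446  2.036 -0.298  1.116 -1.247] p [0.4577 0.0189 0.2868] yaw y -83.23 zaxis [-0.025  0.005 -1.   ] F [-0.1  0.7 -0.1] w 0.0852 0.0
shift cm [15.51  0.08  1.31] len 15.6
twist -89.95
[[ 0.6048954   0.11642287  0.152     ]
 [ 0.62286557 -0.0391817   0.152     ]] [[ 0.59838732  0.11610503  0.152     ]
 [ 0.61649378 -0.04038858  0.152     ]]
```

>>> move_arm:
  rows: [1.6,0,0,-10,3.2,0,0,-20,4.8,0,0,-30,6.4,0,0,-40,8,0,0,-50,9.6,0.1,0,-60,11.2,0.2,0,-70,12.8,0.2,0,-80,15.3,0.2,0,-90,15.3,0.2,0,-90]
  fingers: 0.5
  newtons: 100

```text
clock: 22.45
tcp_pos: [0.6101, 0.0342, 0.2809]
orientation: [-2.073, -2.33, 0.026]
contact_force: [0.2, 0.2, -0.3]
grip_width: 0.0426
gripper_force: 0.0
```

```bash
python3 - <<'E'
from h import *
q=r.camera_params("wrist");im=r.grab_frame("wrist");cv2.imwrite("pics/w4.png",im)
go([.6114,.0365,.18],6.72);go([.6114,.0365,.142],6.72)
for a,c,b,pt in blobs(im,(105,120,40),(130,255,255),100): print(a,c.round(1),b,cv2.minAreaRect(pt.astype(np.float32)),plane(q,c,.152)[0].round(4))
E
```

```text
t 22.5 q [-0.707  0.431  0.76   1.693 -0.32   1.176  0.254] p [0.6093 0.0338 0.2812] yaw y 6.52 zaxis [-0.029  0.003 -1.   ] F [-0.1  0.2 -0.7] w 0.0425 0.0
shift cm [ 0.18  0.53 10.11] len 10.1
twist -0.2
t 22.5 q [-0.707  0.431  0.76   1.693 -0.32   1.176  0.254] p [0.6093 0.0338 0.2812] yaw y 6.52 zaxis [-0.029  0.003 -1.   ] F [-0.1  0.2 -0.7] w 0.0425 0.0
shift cm [ 0.16  0.63 13.91] len 13.9
twist -0.2
2061 [286.9 187.9] [280 108  15 173] ((287.0, 194.0), (172.0, 14.0), 90.0) [0.6087 0.0505 0.152 ]
274 [180.6 185.6] [169 179  25  13] ((181.0, 185.0), (12.0, 24.0), 90.0) [0.5135 0.0411 0.152 ]
229 [ 32.4 186.4] [ 19 181  27  11] ((32.29999542236328, 186.5999755859375), (9.192388534545898, 26.162952423095703), 81.8698959350586) [0.3695 0.0236 0.152 ]
219 [ 39.4 224. ] [ 27 219  26  11] ((39.5, 224.0), (10.0, 25.0), 90.0) [ 0.3729 -0.0137  0.152 ]
308 [184.5 226.4] [173 220  24  14] ((184.5, 226.5), (13.0, 23.0), 90.0) [0.5183 0.0028 0.152 ]
```

View pics/w4.png

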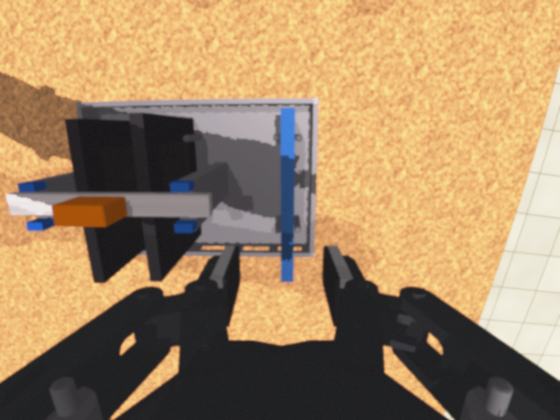

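The tray's top edge is midway between the fingers (u≈287), and the bar end at u≈210 is clear.

>>> move_arm:
  rows: [0.1,0.3,3,0,0.2,0.5,6.5,0,0.2,0.6,9.5,0,0.2,0.6,11.5,0,0.2,0.6,13,0,0.2,0.6,13.9,0,0.2,0.6,13.9,0]

```text
clock: 23.38
tcp_pos: [0.6122, 0.0375, 0.1441]
orientation: [-2.074, -2.331, 0.022]
contact_force: [0.1, 0.0, -0.3]
grip_width: 0.0425
gripper_force: 0.0
```

>>> move_arm:
  rows: [0,0,0,0,0,0,0,0,0,0,0,0,0,0,0,0]
  fingers: 0
  newtons: 100

```text
clock: 23.88
tcp_pos: [0.6133, 0.0375, 0.1454]
orientation: [-2.075, -2.333, 0.019]
contact_force: [0.4, -0.1, 6.4]
grip_width: 0.0097
gripper_force: 99.8
```

>>> move_arm:
  rows: [0,0,-0.5,0,0,0,-1.5,0,0,0,-3,0,0,0,-5.5,0,0,0,-9,0,0,0,-13,0,0,0,-17,0,0,0,-21,0,0,0,-25,0,0,0,-25,0]

```text
clock: 25.12
tcp_pos: [0.6195, 0.0356, 0.3982]
orientation: [-2.077, -2.334, 0.015]
contact_force: [1.2, 0.2, -2.6]
grip_width: 0.0097
gripper_force: 98.7
```

```bash
python3 -c "
from h import *
go([.85,.06,.6],6.7)"
```

```text
t 25.12 q [-0.731  0.366  0.804  1.509 -0.268  1.399  0.207] p [0.6195 0.0356 0.3982] yaw y 6.67 zaxis [-0.019  0.005 -1.   ] F [ 1.2  0.2 -2.6] w 0.0097 98.7
shift cm [ -0.12  22.8  -20.6 ] len 30.7
twist -0.03
```

>>> move_arm:
  rows: [0,2,-2.5,0,0,5,-5.5,0,0,8,-8.5,0,0,11,-11.5,0,0,14,-14.5,0,0,17,-17.5,0,0,20,-20,0,0,23,-23,0,0,26,-26,0,0,28,-28,0]

```text
clock: 26.38
tcp_pos: [0.8391, 0.0835, 0.6534]
orientation: [1.945, 2.205, 0.29]
contact_force: [18.9, 19.3, 13.4]
grip_width: 0.0098
gripper_force: 98.6
```

```bash
python3 -c "
from h import *
go([.9,.1,.8],6.7)"
```

```text
t 26.38 q [-0.288  0.803  0.969  0.241 -0.824  1.915  0.075] p [0.8391 0.0835 0.6534] yaw y 7.27 zaxis [ 0.267  0.022 -0.963] F [18.9 19.3 13.4] w 0.0098 98.6
shift cm [  0.72   9.95 -12.46] len 16.0
twist 0.57
```

>>> move_arm:
  rows: [0,1,-2,0,0,2.5,-4,0,0,4,-6,0,0,5.5,-8,0,0,7,-10,0,0,8.5,-12,0,0,10,-14,0,0,12,-16,0,0,13,-18,0,0,14,-20,0]

```text
clock: 27.62
tcp_pos: [0.8023, 0.0858, 0.7111]
orientation: [1.915, 2.189, 0.355]
contact_force: [0.2, -1.0, -2.5]
grip_width: 0.01
gripper_force: 98.7
```

```bash
python3 -c "
from h import *
go([.9,.1,.8],6.7)"
```

```text
t 27.62 q [-0.267  0.688  0.532  0.243 -0.43   1.916  0.019] p [0.8023 0.0858 0.7111] yaw y 7.66 zaxis [ 0.314  0.042 -0.949] F [ 0.2 -1.  -2.5] w 0.01 98.7
shift cm [ 0.11 12.18 -5.31] len 13.3
twist 0.96
```

>>> move_arm:
  rows: [0,-1,-3,0,0,-2.5,-7,0,0,-4,-11,0,0,-5.5,-15,0,0,-7,-19,0,0,-9,-23,0,0,-11,-27,0,0,-12.5,-31,0,0,-14,-34,0,0,-14,-36,0]

```text
clock: 28.88
tcp_pos: [0.5147, 0.0824, 1.0389]
orientation: [1.666, 1.933, 0.939]
contact_force: [2.5, 3.3, -2.4]
grip_width: 0.01
gripper_force: 98.7
```

```bash
python3 -c "
from h import *
go([.5,.06,1.1],6.7)"
```

```text
t 28.88 q [-0.555  0.217  0.928  0.253 -0.639  1.915 -0.042] p [0.5147 0.0824 1.0389] yaw y 4.51 zaxis [ 0.696  0.218 -0.684] F [ 2.5  3.3 -2.4] w 0.01 98.7
shift cm [-1.21  3.26 -5.69] len 6.7
twist -2.19
```

>>> move_arm:
  rows: [0,0,0,0,0,0,0,0,0,0,0,0,0,0,0,0,0,0,0,0,0,0,0,0]

```text
clock: 29.62
tcp_pos: [0.5066, 0.0616, 1.0495]
orientation: [1.683, 1.866, 0.924]
contact_force: [0.3, -0.2, -2.8]
grip_width: 0.0096
gripper_force: 99.0
```

```bash
python3 -c "
from h import *
p,M=st();print(M.round(3),'x angle',np.arccos(abs(M[2,1])),'z ang',np.arccos(-M[2,2]));print(np.abs(r.get_obs()['qvel']).max())
w=r.grab_frame('wrist');s=r.grab_frame('side');t=r.grab_frame('top')
cv2.imwrite('pics/c5.png',np.hstack([cv2.resize(w,(400,300)),cv2.resize(s,(400,300))]))
"
```

```text
t 29.62 q [-0.559  0.208  0.99   0.242 -0.642  1.915 -0.042] p [0.5066 0.0616 1.0495] yaw y 2.18 zaxis [ 0.723  0.174 -0.668] F [ 0.3 -0.2 -2.8] w 0.0096 99.0
[[-0.146  0.675  0.723]
 [ 0.984  0.026  0.174]
 [ 0.099  0.737 -0.668]] x angle 0.7418963715475732 z ang 0.8387803504334477
0.003333196427176397
```

View pics/c5.png

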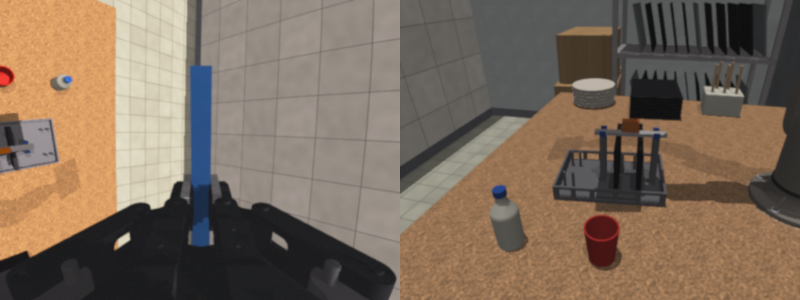

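The tray is held straight in the fingers, still, at about 48°. The bar, black trays, tumbler and bottle are all in place, so I'm handing in.

```bash
python3 -c "
from bench import r
print(r.hand_in())"
```

```text
the job is handed in; nothing more can be done
None
```

I handed the job in at about 30 s on the clock: the bar lies let go in both cradles, and the blue tray is held still at about 48° with its white face up, well above the counter; no verdict came back.

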